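Hang the multichannel pipette on its charging hook

ROBOT

A 7-joint arm with a two-finger parallel gripper is mounted at the origin on the work surface. World frame = base frame: x ahead of the robot, y to its left, z up, the work surface at z = 0. Lengths are in m, angles in rad, forces in N, time in s.
With the tool pointing down it reaches from about 0.4 to 0.875 m from the base axis. Payload 6.5 kg.
Tool frame: the origin (TCP) lies between the finger pads; the fingertips stand 17 mm ahead of it and the grasp point (between the pads) lies 2 mm behind it; z points along the fingers, x is the direction in which the jaws open and shut, and the axes are right-handed (so a half turn about z gives the same grasp; the last joint's range is limited). The gripper opens to 85 mm and grips with 20 to 120 N. Pads are 22 mm wide; open, the fingers measure 114 mm over their backs; the gripper's body (76 mm by 85 mm) begins 54 mm behind the grasp point. The pads swing forward as they close: fully open they stand 13 mm farther back than shut.
Start: joints at [1.275, 0.536, -0.004, 1.538, 0.003, 1.067, -0.071], TCP at [0.148, -0.633, 0.215] pointing down, gripper open.
Joint ranges: [-2.7, 2.7], [-0.37, 2.16], [-1.27, 1.26], [0.24, 2.4], [-1.31, 4.45], [0.19, 1.91], [-2.76, 2.76]. Speed limits (rad/s): [2.39, 2.39, 3.14, 3.14, 3.14, 3.14, 3.14].

INTERFACE

Orientations are given as a 3x3 rotation matrix whose columns are the frame's x, y, z axes.
In Python, from plant import manip, optics gives the robot as it stands.
- The arm moves only by the shell command python3 -m crank 'ROWS' [FORCE]. ROWS is JSON, a list of rows, each a list of 3 entries, a list of its own where there are three numbers: the shift along the tool's x, y, z in mm, then the turn, a rotation vector about the tool's x, y, z in degrees, then the finger opening in mm, from 0 to 85.4. In form: [[[dx, dy, dz], [ax, ay, az], fingers], ...]. A call has 1 to 12 rows; each row shifts and turns the commanded pose from where the row before left it, along the tool's axes as they then stand; what a row does not reach is not made up. A row lasts 1/8 s, in which the tool goes at most 62.5 mm and 10.7 degrees, less where a joint would pass 70% of its speed; a pose out of reach is approached as far as the arm can. A call with a gripper value outside its range is refused whole. The fingers move at their own pace and stop on an object; FORCE is the grip in N (left out, the last holds). Time passes only in rows, so rows that do not move let the fingers close. It gives the time, the measured TCP pose, the force and the opening at its end, in the units of the state.
- manip.sense(): the state, without advancing time (a new reading comes with each control period).
- optics.camera(name): name is "scene" or "top" or "wrist"; returns the picture (480x640x3 uint8, red, green, blue); there is no depth.
- optics.camera_model(name): a dict with "camera_matrix" (3x3 intrinsics, pixels), "rvec" (rotation vector, rad) and "tvec" (3), from world to camera coordinates, as OpenCV has them; the wrist camera has in their place "mount" (4x4, takes a point from camera to tool coordinates, whose origin is the TCP and whose axes are the tool frame's). Camera axes: x right, y down, z forward; pixel columns grow to the right and rows downward; lengths in m; the calibration is good to about 2 mm. A picture is of the moment at which its call begins: read the wrist's pose just before it. camera_model takes no time and is no camera call.
- manip.job_done(): hands the job in, once; it reports no verdict.
The state is a dict: "t": time; "joint_pos": joint angles; "qvel": joint speeds; "joint_torque": joint torques, N m; "tcp_pos": TCP position; "tcp_rot": TCP orientation; "force": force on the tool from outside, world axes, zero at the start; "ft_torque": the same for the moment, N m; "grip_width": finger opening in m.
Only numpy, scipy, OpenCV 4.12 (cv2) and the standard library are available. Lean on these libraries where they do the work, as an engineer would, in place of code of your own. Each camera call takes 0.05 s, during which the arm holds its last target. There are 200 camera calls.

TASK

Take the multichannel pipette off its black pad and hang it, upright, on the charging stand: bring its steel neck sideways in through the open mouth of the grey fork with the flange above the rim, lower the flange into the pocket, and press it gently down until the brass contact strips are fully home. Then let go and leave it hanging there; never press or push it hard against the stand (20 N is too much), keep it upright throughout and leave the other things on the bench alone.

Things in the scene. Friction and masses are not known exactly. Their poses are not given: they have to be found in the camera images.
- pipette_grip (a point): Handle centre (30 x 34 x 62 mm, z 113-175 mm over the lowest point, this point at 150) of the white multichannel pipette standing upright on the black pad (0.15-0.31 kg; 189 mm to the top of its plunger button, 20 mm across). Axes: z up the pipette, y along the nozzle row and the 34 mm side, x across; -x bears a small finger rest at 169 mm. Either way round fits the stand.
- pipette_flange (a point): Centre of the underside of the pipette's flange (32 in x, 48 in y, 8 mm thick), 105 mm over its lowest point, 45 mm below pipette_grip; same axes. Below it a round steel neck, 18 mm across, 60 mm long; then the manifold, 32 x 86 mm, with the nozzles, the lowest 45 mm.
- pad: Black rubber pad 70 x 120 x 6 mm, fixed to the bench, on which the pipette stands; origin under its centre.
- stand: Charging stand fixed to the bench: base 170 x 130 x 12 mm, post at local x +80 mm, a grey fork (the hook) reaching from the post's clamp block to local -x, its mouth open to -x, centred on local y = 0. Origin on the bench. The clamp is set anew each time, unmeasured: fork floor (its top face) 135-160 mm above the bench, throat centre at local x -14 to +14 mm. It holds firm.
- stand_post (a point): Top of the stand's steel post, 18 mm across, 190 mm above the bench, axes as the stand. The fork: plate 8 mm thick, 64 mm wide; slot 22 mm wide, its flared mouth starting 41 mm before the throat centre, its flat end 9.5 mm beyond it. A neck touching that end has its flange in line with the pocket, 1.5 mm free of the back rim.
- stand_foot (a point): Foot of the post on the bench. The fork's pocket for the flange, around the throat: 36 mm (x) by 52 mm (y) inside, rim 9 mm above the fork floor on all sides but across the slot's mouth. Lift the flange over the front rim (18-26 mm before the throat centre), then lower it in.
- contact_plate (a joint): Travel (m) of the two joined brass strips in the pocket's floor beside the slot: 0 = up, tops 6.5 mm above the fork floor; 0.006 = fully down, at a hard stop. Starts up; about 7 N of stiff friction to push, so the pipette's weight does not move it; stays where left.
- trough: Bystander: open white reagent trough, 50 x 105 x 26 mm, between the work places; origin under its centre.
- tube_rack: Bystander: white rack of capped blood tubes, 60 x 150 x 86 mm; origin under its centre.
- bottle: Bystander: clear reagent bottle, 68 mm across, 150 mm tall; origin under its centre.
- tip_box: Bystander: blue box of pipette tips, 85 x 122 x 56 mm; origin under its centre.
- beaker: Bystander: clear plastic beaker, 60 mm across, 65 mm tall; origin under its centre.
There are look-alikes about, which are no part of the job. Leave any green look-alike of the part that bears pipette_grip alone.

How it is judged:
By the outcome, as a careful person would: the job done as asked, in the order asked, and still so for the second after the job is handed in, with the robot touching nothing.
It also fails if it takes over 54 s, if anything falls off the work surface, if the arm or the gripper's body presses on something with over 40 N, if the wrist force passes 120 N, or if a joint passes its speed limit or range.

## Working session

There is one attempt and no reset: what is moved stays moved. The work goes in short steps, Python scripts to look and compute and a shell command to move; the robot and the scene stay as the last step left them, time stands still between calls to the robot, and variables do not carry over. Pictures are saved under pics/ and viewed, about 8 in all and at most 12, crops included, and the job is handed in when it is done.

```bash
ls; mkdir -p pics
python3 - <<'E'
from plant import manip, optics
import cv2,numpy as np
np.set_printoptions(precision=4,suppress=True)
s=manip.sense();print(s['t'],s['tcp_pos'],s['tcp_rot'],s['grip_width'])
for n in("scene","top"):
    im=optics.camera(n);cv2.imwrite(f"pics/{n}0.png",im[:,:,::-1])
for n in("scene","top","wrist"):print(n,optics.camera_model(n))
E
```

```text
pics
0.0 [ 0.1479 -0.6323  0.2144] [[ 0.2279 -0.9737 -0.0005]
 [-0.9737 -0.2279  0.0017]
 [-0.0018  0.0001 -1.    ]] 0.08530488746580318
scene {'camera_matrix': array([[472.5746,   0.    , 318.9182],
       [  0.    , 472.5746, 238.3275],
       [  0.    ,   0.    ,   1.    ]]), 'rvec': array([ 1.4166,  2.0676, -0.9377]), 'tvec': array([ 0.2021, -0.2466,  1.6442])}
top {'camera_matrix': array([[446.5981,   0.    , 324.4832],
       [  0.    , 446.5981, 239.5471],
       [  0.    ,   0.    ,   1.    ]]), 'rvec': array([ 2.0191, -2.1931,  0.2485]), 'tvec': array([0.032 , 0.5747, 1.1839])}
wrist {'camera_matrix': array([[411.0609,   0.    , 322.7302],
       [  0.    , 411.0609, 247.0096],
       [  0.    ,   0.    ,   1.    ]]), 'mount': array([[ 1.    , -0.0004,  0.0009,  0.0008],
       [ 0.0001,  0.9471,  0.3209, -0.0833],
       [-0.001 , -0.3209,  0.9471, -0.1584],
       [ 0.    ,  0.    ,  0.    ,  1.    ]])}
```

View pics/scene0.png

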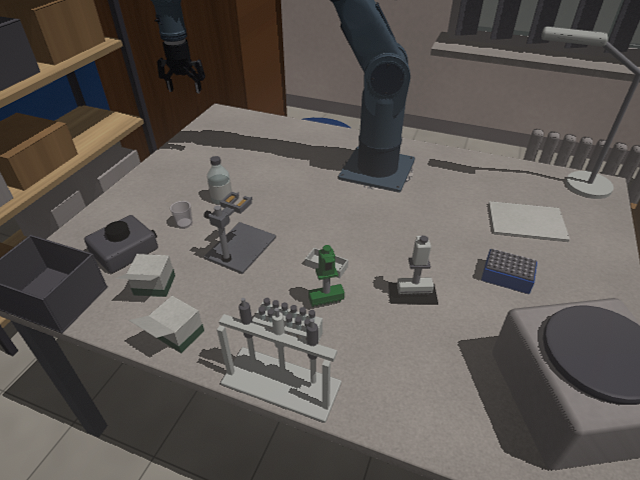

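View pics/top0.png

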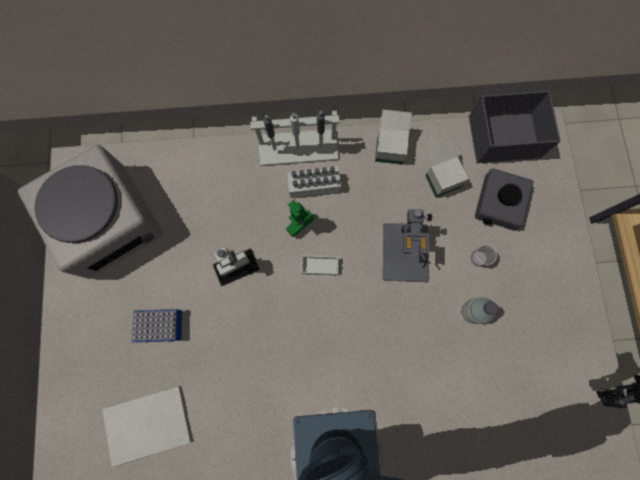

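The scene view shows the pipette at about (420,270), the stand at (235,230) and the green look-alike at (326,275). In the top view the pipette is at (232,262) and the stand at (410,250), with its fork opening towards the robot. I'll enlarge both.

```bash
cat > h.py <<'E'
import cv2,numpy as np
from plant import manip,optics
np.set_printoptions(precision=4,suppress=True)
def cam(n,s=None):
    m=optics.camera_model(n);K=m['camera_matrix']
    if n=='wrist':
        s=s or manip.sense();T=np.eye(4);T[:3,:3]=s['tcp_rot'];T[:3,3]=s['tcp_pos'];T=T@m['mount']
        return K,T[:3,:3],T[:3,3]
    R=cv2.Rodrigues(m['rvec'])[0];return K,R.T,-R.T@m['tvec']
def ray(c,uv):
    K,R,o=c;d=R@np.linalg.solve(K,[uv[0],uv[1],1]);return o,d
def onz(c,uv,z):
    o,d=ray(c,uv);return o+d*(z-o[2])/d[2]
def tri(rs):
    A=0;b=0
    for o,d in rs:
        d=d/np.linalg.norm(d);P=np.eye(3)-np.outer(d,d);A=A+P;b=b+P@o
    return np.linalg.solve(A,b)
def proj(c,p):
    K,R,o=c;q=K@(R.T@(np.asarray(p)-o));return q[:2]/q[2]
E
python3 - <<'E'
from h import *
a=cv2.imread('pics/scene0.png');b=cv2.imread('pics/top0.png')
def cr(i,x,y,w=80,h=60,f=5):return cv2.resize(i[y:y+h,x:x+w],(w*f,h*f),interpolation=cv2.INTER_CUBIC)
g=[cr(a,380,228,66,80),cr(a,196,185,84,90)]
o=np.zeros((600,800,3),np.uint8)
def put(im,x,y,w,h,f,X,Y):
    c=cr(im,x,y,w,h,f);o[Y:Y+c.shape[0],X:X+c.shape[1]]=c
put(a,380,230,100,75,4,0,0);put(a,196,185,100,75,4,400,0)
put(b,190,225,100,75,4,0,300);put(b,360,200,100,75,4,400,300)
cv2.imwrite('pics/c1.png',o)
c=cam('top');print(c[2],cam('scene')[2])
for p in [(235,265,.006),(227,252,.18),(406,252,.012),(417,213,.19),(321,266,.026),(298,220,.1)]:print(p,onz(c,p[:2],p[2]))
E
```

```text
[0.2992 0.0096 1.2819] [1.3733 0.3223 0.9028]
(235, 265, 0.006) [0.5347 0.2474 0.006 ]
(227, 252, 0.18) [0.5373 0.2337 0.18  ]
(406, 252, 0.012) [ 0.5309 -0.249   0.012 ]
(417, 213, 0.19) [ 0.5965 -0.2531  0.19  ]
(321, 266, 0.026) [ 0.508 -0.     0.026]
(298, 220, 0.1) [0.6281 0.053  0.1   ]
```

View pics/c1.png

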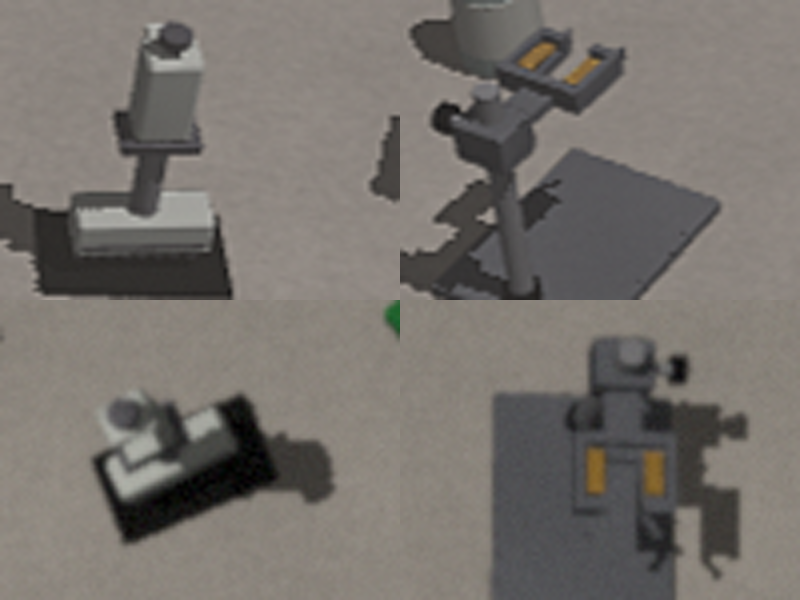

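Both crops agree: the fork opens towards -x (the robot), and the pipette and its pad are yawed about 24–29°. I'll fly over the stand first for a close look, since it's on the way to the pipette.

```bash
python3 -m crank '[[[-12,-18,-25],[0,0,0],85],[[-24,-36,-25],[0,0,0],85],[[-24,-36,-25],[0,0,0],85],[[-24,-36,-20],[0,0,0],85],[[-24,-36,-10],[0,0,0],85],[[-27,-40,-10],[0,0,0],85],[[-27,-40,-5],[0,0,0],85],[[-27,-40,-5],[0,0,0],85],[[-27,-40,-5],[0,0,0],85],[[-27,-40,-5],[0,0,0],85],[[-27,-40,-3],[0,0,0],85],[[-20,-30,0],[0,0,0],85]]'
python3 - <<'E'
from h import *
s=manip.sense();im=optics.camera('wrist');cv2.imwrite('pics/w1.png',im[:,:,::-1])
import pickle;pickle.dump(s,open('w1.pkl','wb'));print(s['t'],s['tcp_pos'],s['tcp_rot'],s['qvel'].round(3) if hasattr(s['qvel'],'round') else s['qvel'])
E
```

```text
t: 1.6
tcp_pos: [0.5039, -0.25, 0.3532]
tcp_rot: [[0.23, -0.973, 0.0], [-0.973, -0.23, 0.001], [-0.0, -0.0, -1.0]]
force: [0.1, -0.3, -0.7]
grip_width: 0.0853
1.6 [ 0.5039 -0.25    0.3532] [[ 0.2296 -0.9733  0.0001]
 [-0.9733 -0.2296  0.0005]
 [-0.0005 -0.0002 -1.    ]] [-0.389  0.156 -0.124 -0.185  0.084  0.052 -0.537]
```

View pics/w1.png

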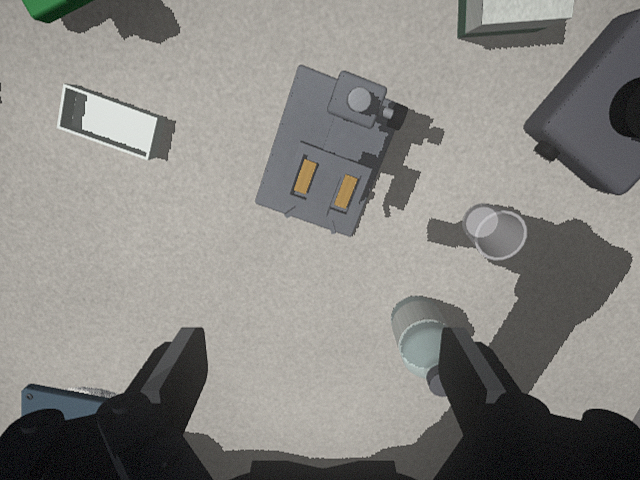

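The fork floor with its brass strips is at (305,176) and (346,191), and the post top at (359,99). I'll triangulate the strips across the views.

Run:
```python
from h import *
import pickle
s=pickle.load(open('w1.pkl','rb'))
C={'scene':cam('scene'),'top':cam('top'),'wrist':cam('wrist',s)}
F={'scene':'scene0','top':'top0','wrist':'w1'};roi={'scene':(210,180,60,45),'top':(395,230,40,30),'wrist':(270,130,110,110)}
P={}
for n in C:
    im=cv2.imread(f'pics/{F[n]}.png');x,y,w,h=roi[n];hsv=cv2.cvtColor(im[y:y+h,x:x+w],cv2.COLOR_BGR2HSV)
    m=((hsv[...,1]>110)&(hsv[...,2]>80)&(abs(hsv[...,0].astype(int)-18)<9)).astype(np.uint8)
    k,l,st,ce=cv2.connectedComponentsWithStats(m)
    o=sorted([i for i in range(1,k)],key=lambda i:-st[i,4])[:2];pts=[ce[i]+[x,y] for i in o]
    pts.sort(key=lambda p:p[0]) ;P[n]=pts;print(n,[st[i,4] for i in o],pts)
    if n=='wrist':
        for i in o:
            q=cv2.minAreaRect(np.argwhere(l==i)[:,::-1].astype(np.float32));print([onz(C[n],p+np.array([x,y]),.155) for p in cv2.boxPoints(q)])
P['scene'].reverse()
# left in top = +y ; check scene ordering via reprojection
for order in (0,1):
    sc=P['scene'] if not order else P['scene'][::-1]
    for i in (0,1):
        for ns in (('scene','wrist'),('scene','top','wrist')):
            p=tri([ray(C[n],(sc if n=='scene' else P[n])[i]) for n in ns]);e=[np.linalg.norm(proj(C[n],p)-(sc if n=='scene' else P[n])[i]) for n in ns]
            print(order,i,ns,p,np.round(e,1))
print('post',onz(C['wrist'],(359,99),.19),onz(C['top'],(417.5,214),.19))
for uv in [(300,66),(257,202),(354,236)]:print('base corner',onz(C['wrist'],uv,.012))
```

```text
scene [np.int32(28), np.int32(20)] [array([229.75  , 198.3929]), array([241.2 , 202.15])]
top [np.int32(51), np.int32(43)] [array([408.4651, 242.1163]), array([422.9804, 242.8039])]
wrist [np.int32(412), np.int32(390)] [array([304.6165, 175.932 ]), array([345.2462, 190.9205])]
[array([ 0.5136, -0.2221,  0.155 ]), array([ 0.5417, -0.2259,  0.155 ]), array([ 0.5405, -0.2367,  0.155 ]), array([ 0.5123, -0.2331,  0.155 ])]
[array([ 0.5092, -0.2596,  0.155 ]), array([ 0.5371, -0.2634,  0.155 ]), array([ 0.5355, -0.2743,  0.155 ]), array([ 0.5075, -0.2708,  0.155 ])]
0 0 ('scene', 'wrist') [ 0.5274 -0.2291  0.1587] [0.2 0.6]
0 0 ('scene', 'top', 'wrist') [ 0.5284 -0.2286  0.1598] [0.3 0.3 1.2]
0 1 ('scene', 'wrist') [ 0.5226 -0.2661  0.1577] [0.3 0.8]
0 1 ('scene', 'top', 'wrist') [ 0.5237 -0.2656  0.159 ] [0.4 0.3 1.1]
1 0 ('scene', 'wrist') [ 0.5392 -0.2391  0.1806] [ 4.8 15.3]
1 0 ('scene', 'top', 'wrist') [ 0.533  -0.236   0.1722] [7.2 4.6 8.7]
1 1 ('scene', 'wrist') [ 0.5113 -0.2565  0.1374] [ 5.5 16. ]
1 1 ('scene', 'top', 'wrist') [ 0.5194 -0.258   0.1485] [ 8.1  4.6 10.9]
post [ 0.5972 -0.2565  0.19  ] [ 0.5938 -0.254   0.19  ]
base corner [ 0.6223 -0.1971  0.012 ]
base corner [ 0.459  -0.1782  0.012 ]
base corner [ 0.444  -0.3061  0.012 ]
```

The strip tops are at z≈0.1585, so the fork floor is about 0.152. Throat centre is about (0.5255,-0.2475), stand yaw about -6.8°, and the post lines up with that. Next I'll go above the pipette.

```bash
python3 -m crank '[[[-25,-8,0],[0,0,0],85],[[-45,-14,0],[0,0,0],85],[[-45,-14,0],[0,0,0],85],[[-45,-14,0],[0,0,0],85],[[-45,-14,0],[0,0,0],85],[[-45,-14,0],[0,0,0],85],[[-45,-14,0],[0,0,0],85],[[-45,-14,0],[0,0,0],85],[[-45,-14,0],[0,0,0],85],[[-45,-14,0],[0,0,0],85],[[-35,-8,0],[0,0,-7],85],[[0,0,0],[0,0,-6],85]]'
python3 - <<'E'
from h import *
s=manip.sense();im=optics.camera('wrist');cv2.imwrite('pics/w2.png',im[:,:,::-1])
import pickle;pickle.dump(s,open('w2.pkl','wb'));print(s['t'],s['tcp_pos'],s['tcp_rot'])
E
```

```text
t: 3.15
tcp_pos: [0.5336, 0.2366, 0.3527]
tcp_rot: [[0.449, -0.893, -0.002], [-0.893, -0.449, 0.002], [-0.002, 0.001, -1.0]]
force: [0.9, -1.0, -0.8]
grip_width: 0.085
3.15 [0.5336 0.2366 0.3527] [[ 0.4493 -0.8934 -0.0016]
 [-0.8934 -0.4493  0.0016]
 [-0.0021  0.0007 -1.    ]]
```

View pics/w2.png

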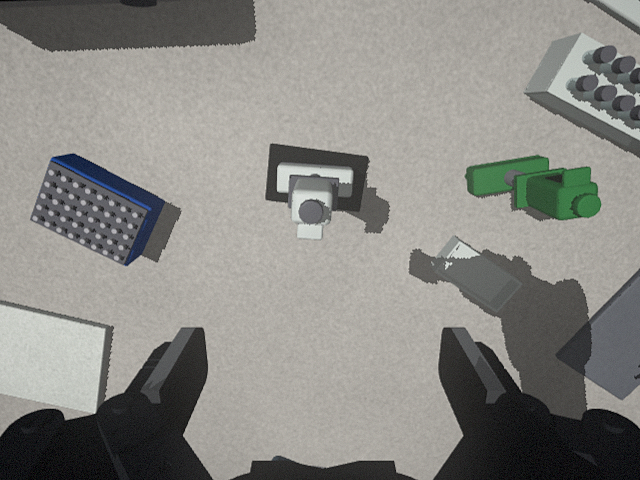

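The pipette is at the centre, with its button at (312,211), its manifold top edge running (277,163)–(352,168), and its finger rest on the tool +y side.

Run:
```python
from h import *
import pickle
s=pickle.load(open('w2.pkl','rb'));c=cam('wrist',s)
im=cv2.imread('pics/w2.png');g=cv2.cvtColor(im,cv2.COLOR_BGR2GRAY)[120:250,255:400]
# pad angle
m=(g<50).astype(np.uint8);k,l,st,ce=cv2.connectedComponentsWithStats(m);i=1+np.argmax(st[1:,4])
cn=max(cv2.findContours((l==i).astype(np.uint8),0,1)[0],key=cv2.contourArea);bp=cv2.boxPoints(cv2.minAreaRect(cv2.convexHull(cn)))+[255,120]
W=[onz(c,p,.006) for p in bp];print('pad',*W,sum(W)/4)
# white manifold+handle rows
a=onz(c,(277,163),.051);b=onz(c,(352,168),.051);print('manifold edge',a,b,np.linalg.norm(a-b))
b0=onz(c,(312,211),.195);print('button',b0)
sc=cam('scene');top=cam('top');print('button top-cam',onz(top,(190+124/4,225+(413-300)/4),.195))
print('scene px of button',proj(sc,b0),'seen',(380+176/4,230+36/4))
R=s['tcp_rot'];v=np.array(R).T@(b0-s['tcp_pos']);print('tool delta mm',v*1000)
for pt in [(290,180),(338,180),(293,222),(329,222)]:print(pt,onz(c,pt,.181))
cv2.imwrite('pics/c2.png',cv2.resize(im[130:250,250:400],None,fx=5,fy=5,interpolation=cv2.INTER_CUBIC))
```

```text
pad [0.5156 0.2907 0.006 ] [0.5156 0.2907 0.006 ] [0.5211 0.2933 0.006 ] [0.5211 0.2933 0.006 ] [0.5184 0.292  0.006 ]
manifold edge [0.5334 0.2923 0.051 ] [0.5658 0.2156 0.051 ] 0.08320657222317314
button [0.5353 0.246  0.195 ]
button top-cam [0.5321 0.2456 0.195 ]
scene px of button [422.8395 236.4583] seen (424.0, 239.0)
tool delta mm [ -7.2444  -5.8328 157.7293]
(290, 180) [0.547  0.2719 0.181 ]
(338, 180) [0.5643 0.2374 0.181 ]
(293, 222) [0.5165 0.2547 0.181 ]
(329, 222) [0.53  0.228 0.181]
```

View pics/c2.png

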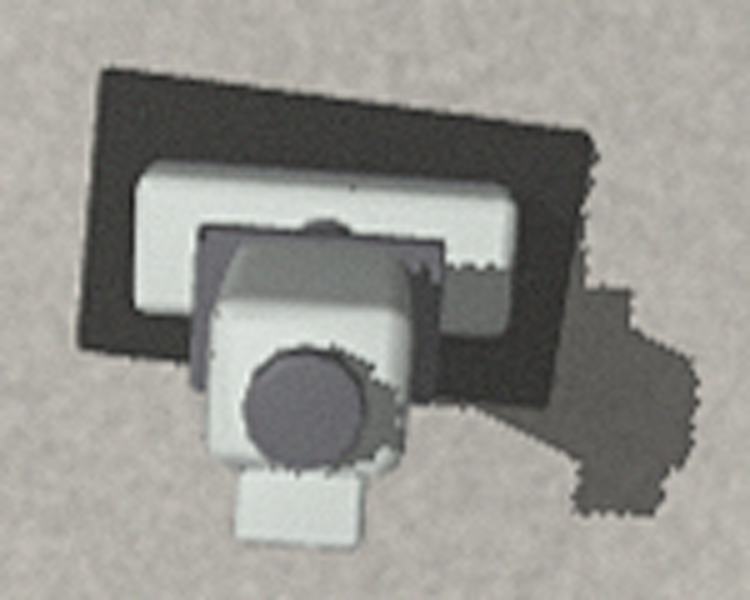

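The handle top is centred at about (312,207.5) with the button at (311,211.5). The jaw axis needs about +4°. I'll descend around the handle and half close.

```bash
python3 -m crank '[[[-7.2,-5.8,-2],[0,0,0],85],[[0,0,20],[0,0,4],85],[[0,0,40],[0,0,0],80],[[0,0,40],[0,0,0],75],[[0,0,40],[0,0,0],70],[[0,0,30],[0,0,0],65],[[0,0,18],[0,0,0],60],[[0,0,10],[0,0,0],55],[[0,0,2],[0,0,0],52],[[0,0,0],[0,0,0],52]]' 50
python3 - <<'E'
from h import *
s=manip.sense();im=optics.camera('wrist');cv2.imwrite('pics/w3.png',im[:,:,::-1])
import pickle;pickle.dump(s,open('w3.pkl','wb'));print(s['t'],s['tcp_pos'],s['tcp_rot'],s['grip_width'],s['force'])
c=cam('wrist',s);print(proj(c,np.array(s['tcp_pos'])+[0,0,.195-s['tcp_pos'][2]]))
E
```

```text
t: 4.45
tcp_pos: [0.5376, 0.2424, 0.1561]
tcp_rot: [[0.377, -0.926, 0.001], [-0.926, -0.377, 0.001], [-0.0, -0.001, -1.0]]
force: [-0.1, 0.3, 0.7]
grip_width: 0.0518
4.45 [0.5376 0.2424 0.1561] [[ 0.377  -0.9262  0.0013]
 [-0.9262 -0.377   0.0006]
 [-0.0001 -0.0015 -1.    ]] 0.051783458825713974 [-0.0756  0.2689  0.7063]
[319.9161 365.399 ]
```

View pics/w3.png

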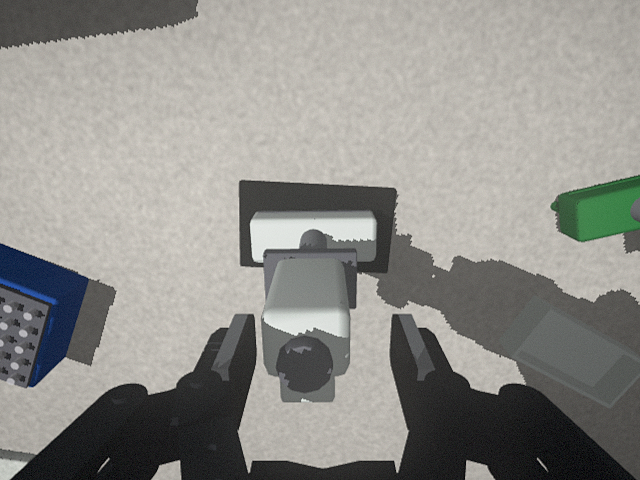

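The button at (305,364) should be at (320,365), so the jaws need about -4.7 mm in tool x. The manifold edge is now parallel to the jaws. Correct, then close.

```bash
python3 -m crank '[[[-2.5,0,0],[0,0,0],50],[[-2.2,0,0],[0,0,0],48],[[0,0,0],[0,0,0],44]]' 50
python3 - <<'E'
from h import *
s=manip.sense();im=optics.camera('wrist');cv2.imwrite('pics/w4.png',im[:,:,::-1])
print(s['tcp_pos'],s['grip_width'])
g=im[345,:,:].astype(int).sum(1)//3;print(list(g[225:410:3]))
c=cam('wrist',s);print(proj(c,np.array(s['tcp_pos'])+[0,0,.195-s['tcp_pos'][2]]))
gr=cv2.cvtColor(im,cv2.COLOR_RGB2GRAY);m=(gr[338:392,280:350]<70)&(gr[338:392,280:350]>=0);ys,xs=np.nonzero(m);print('button',280+np.median(xs),338+np.median(ys))
E
```

```text
t: 4.88
tcp_pos: [0.5351, 0.2468, 0.1555]
tcp_rot: [[0.378, -0.926, 0.0], [-0.926, -0.378, 0.0], [-0.0, -0.0, -1.0]]
force: [0.6, 0.3, 0.1]
grip_width: 0.044
[0.5351 0.2468 0.1555] 0.04397635375657656
[np.int64(51), np.int64(57), np.int64(54), np.int64(96), np.int64(96), np.int64(99), np.int64(98), np.int64(96), np.int64(63), np.int64(54), np.int64(49), np.int64(53), np.int64(55), np.int64(49), np.int64(180), np.int64(187), np.int64(185), np.int64(94), np.int64(107), np.int64(107), np.int64(109), np.int64(112), np.int64(114), np.int64(108), np.int64(88), np.int64(81), np.int64(87), np.int64(87), np.int64(84), np.int64(90), np.int64(87), np.int64(97), np.int64(82), np.int64(76), np.int64(81), np.int64(69), np.int64(66), np.int64(65), np.int64(61), np.int64(113), np.int64(112), np.int64(113), np.int64(106), np.int64(108), np.int64(113), np.int64(108), np.int64(151), np.int64(182), np.int64(169), np.int64(186), np.int64(196), np.int64(200), np.int64(43), np.int64(56), np.int64(56), np.int64(49), np.int64(53), np.int64(52), np.int64(95), np.int64(94), np.int64(95), np.int64(92)]
[319.8924 366.6888]
button 319.0 367.0
```

Centred (button at 319 against 320). Close and lift.

```bash
python3 -m crank '[[[0,0,0],[0,0,0],30],[[0,0,0],[0,0,0],20],[[0,0,0],[0,0,0],20],[[0,0,0],[0,0,0],20],[[0,0,-5],[0,0,0],20],[[0,0,-15],[0,0,0],20],[[0,0,-25],[0,0,0],20],[[0,0,-25],[0,0,0],20],[[0,0,-10],[0,0,0],20],[[0,0,0],[0,0,0],20]]' 50
python3 - <<'E'
from h import *
s=manip.sense();print(s['tcp_pos'],s['grip_width'],s['force'],s['ft_torque'])
a=optics.camera('scene');w=optics.camera('wrist')
cv2.imwrite('pics/c5.png',np.hstack([cv2.resize(a[180:310,360:480],(555,600)),cv2.resize(w[130:430,220:420],(240,360)).copy() if 0 else cv2.copyMakeBorder(cv2.resize(w[130:430,200:440],(245,306)),0,294,0,0,0)])[:,:,::-1])
E
```

```text
t: 6.18
tcp_pos: [0.5354, 0.2464, 0.2358]
tcp_rot: [[0.377, -0.926, 0.001], [-0.926, -0.377, 0.0], [0.0, -0.001, -1.0]]
force: [0.1, -0.4, -2.8]
grip_width: 0.0322
[0.5354 0.2464 0.2358] 0.03217034495299687 [ 0.127  -0.3704 -2.8461] [-0.0183 -0.0117  0.0167]
```

View pics/c5.png

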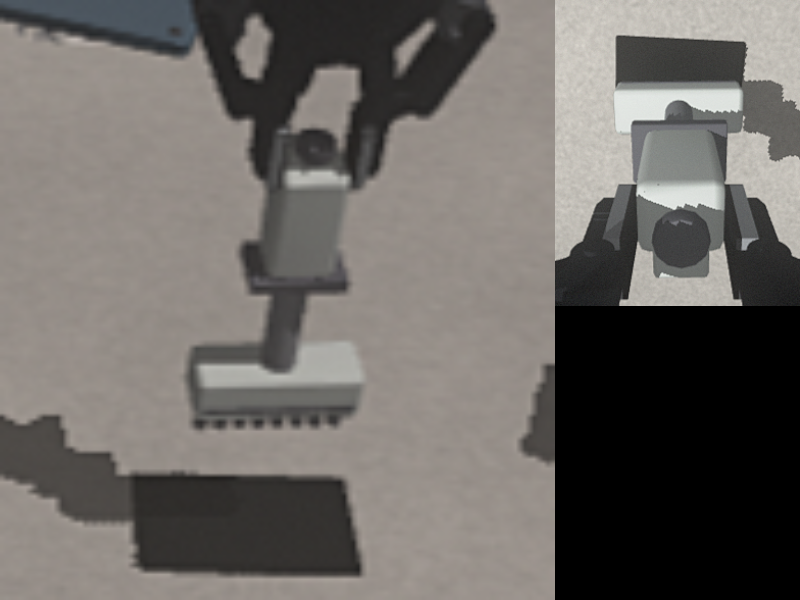

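The pipette hangs upright in the jaws (weight about 2.8 N), with its flange underside 44.5 mm below the TCP. Carry it to a point ahead of the fork mouth, then turn.

```bash
python3 -m crank '[[[15,10,0],[0,0,0],20],[[30,20,0],[0,0,0],20],[[38,24,0],[0,0,0],20],[[38,24,0],[0,0,0],20],[[38,24,0],[0,0,0],20],[[38,24,0],[0,0,0],20],[[38,24,0],[0,0,0],20],[[38,24,0],[0,0,0],20],[[38,24,0],[0,0,0],20],[[38,24,0],[0,0,0],20],[[38,22,0],[0,0,0],20],[[25,14,0],[0,0,0],20]]'
python3 -m crank '[[[5,2,0],[0,0,4],20],[[0,0,0],[0,0,6],20],[[0,0,0],[0,0,6],20],[[0,0,0],[0,0,6],20],[[0,0,0],[0,0,5],20],[[0,0,0],[0,0,1.9],20],[[0,0,0],[0,0,0],20],[[0,0,0],[0,0,0],20]]'
python3 - <<'E'
from h import *
import pickle
s=manip.sense();print(s['tcp_pos'],s['tcp_rot'],s['grip_width'],s['force'],s['ft_torque'])
pickle.dump(s,open('w6.pkl','wb'))
a=optics.camera('scene');w=optics.camera('wrist');cv2.imwrite('pics/w6.png',w[:,:,::-1]);cv2.imwrite('pics/s6.png',a[:,:,::-1])
o=np.zeros((600,800,3),np.uint8);o[:360,:480]=cv2.resize(w,(480,360));o[:, 480:]=cv2.resize(a[150:300,190:270],(320,600));cv2.imwrite('pics/c6.png',o[:,:,::-1])
E
```

```text
t: 7.78
tcp_pos: [0.4494, -0.2356, 0.2347]
tcp_rot: [[0.374, -0.927, -0.002], [-0.927, -0.374, -0.0], [-0.0, 0.002, -1.0]]
force: [0.2, 1.3, -2.3]
grip_width: 0.0325
t: 8.78
tcp_pos: [0.4515, -0.238, 0.2352]
tcp_rot: [[-0.116, -0.993, -0.0], [-0.993, 0.116, 0.0], [-0.0, 0.0, -1.0]]
force: [0.1, -0.0, -2.7]
grip_width: 0.0325
[ 0.4515 -0.238   0.2352] [[-0.1165 -0.9932 -0.0003]
 [-0.9932  0.1165  0.0001]
 [-0.0001  0.0003 -1.    ]] 0.03254677220712962 [ 0.0887 -0.0223 -2.7249] [ 0.009  -0.0035  0.056 ]
```

View pics/c6.png

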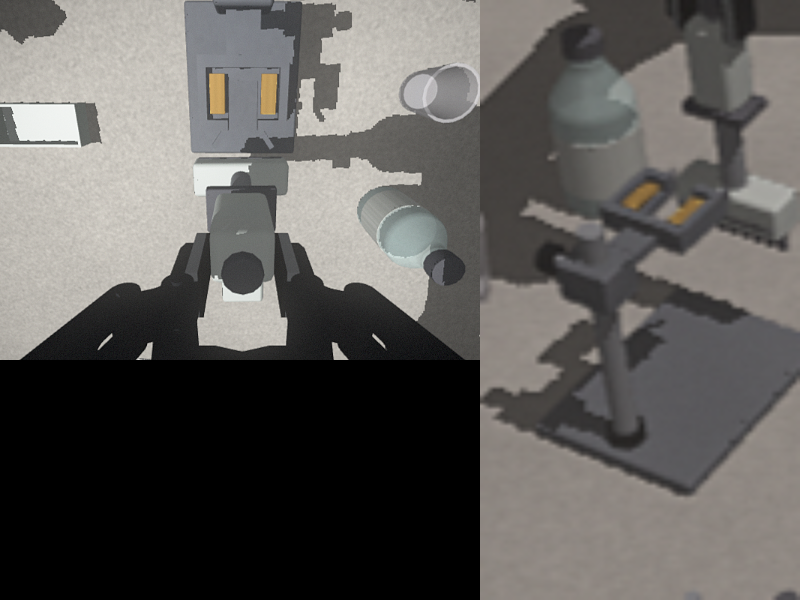

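The pipette is aligned ahead of the mouth, with the strips at about (217,93) and (269,93) and the flange's back edge at (207–276,187) in the 0.75-scale panel. I'll measure the relative offset in the wrist view.

Run:
```python
from h import *
import pickle
s=pickle.load(open('w6.pkl','rb'));c=cam('wrist',s);R=np.array(s['tcp_rot']);t=np.array(s['tcp_pos'])
im=cv2.imread('pics/w6.png');hsv=cv2.cvtColor(im,cv2.COLOR_BGR2HSV)
m=((hsv[...,1]>110)&(hsv[...,2]>80)&(abs(hsv[...,0].astype(int)-18)<9)).astype(np.uint8);m[200:]=0
k,l,st,ce=cv2.connectedComponentsWithStats(m);o=sorted(range(1,k),key=lambda i:-st[i,4])[:2];o.sort(key=lambda i:ce[i][0])
tool=lambda uv,z:(R.T@(onz(c,uv,z)-t))*1000
for i in o:print(st[i],ce[i],tool(ce[i],.1585),onz(c,ce[i],.1585))
g=cv2.cvtColor(im,cv2.COLOR_BGR2GRAY)
zt=t[2]-.0365
for uv in [(276,249),(368,249),(322,249)]:print('flange back edge top',tool(uv,zt))
print('button',tool((242.5/.75,364),t[2]+.0395))
# pairwise with scene
sc=cam('scene');a=cv2.imread('pics/s6.png');h=cv2.cvtColor(a,cv2.COLOR_BGR2HSV)[180:225,210:270]
mm=((h[...,1]>110)&(h[...,2]>80)&(abs(h[...,0].astype(int)-18)<9)).astype(np.uint8);k,l,st,cs=cv2.connectedComponentsWithStats(mm);q=sorted(range(1,k),key=lambda i:-st[i,4])[:2];q.sort(key=lambda i:cs[i][0]);
for i,j in zip(o,q[::-1]):print('tri',tri([ray(c,ce[i]),ray(sc,cs[j]+[210,180])]))
x=cv2.resize(im[60:300,230:420],(634,800)[0:1]+(800,)) if 0 else cv2.resize(im[60:260,240:410],(510,600));cv2.imwrite('pics/c7.png',x)
```

```text
[ 279   98   21   54 1082] [289.2505 124.3956] [-17.5842 -74.9101  76.6367] [ 0.5279 -0.2293  0.1585]
[ 348   99   21   53 1056] [357.7888 124.8277] [ 20.0012 -74.677   76.6341] [ 0.5233 -0.2666  0.1585]
flange back edge top [-22.6859 -16.4736  36.4965]
flange back edge top [ 23.442  -16.4601  36.4932]
flange back edge top [  0.3769 -16.4669  36.4948]
button [  0.9054  -1.5084 -39.5005]
tri [ 0.5276 -0.2289  0.1589]
tri [ 0.5229 -0.266   0.1579]
```

View pics/c7.png

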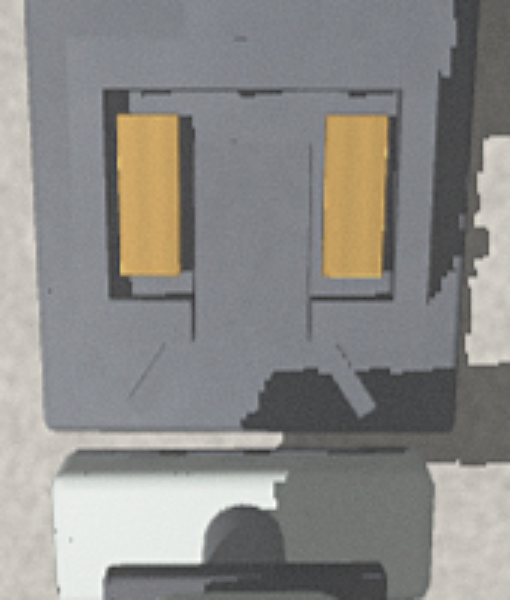

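The pocket and strip centres coincide, so the flange needs dx≈+0.8 and dy≈-74.3 in tool axes. Go in with the flange about 10 mm over the rim, stopping slightly short.

```bash
python3 -m crank '[[[0.8,0,8],[0,0,0],20],[[0,0,10],[0,0,0],20],[[0,-6,1],[0,0,0],20],[[0,-10,0],[0,0,0],20],[[0,-12,0],[0,0,0],20],[[0,-12,0],[0,0,0],20],[[0,-12,0],[0,0,0],20],[[0,-10,0],[0,0,0],20],[[0,-6,0],[0,0,0],20],[[0,-4,0],[0,0,0],20],[[0,0,0],[0,0,0],20],[[0,0,0],[0,0,0],20]]'
python3 - <<'E'
from h import *
s=manip.sense();t=s['tcp_pos'];R=np.array(s['tcp_rot'])
mid=np.array([.5256,-.24795,.1585]);print(s['force'],s['ft_torque'],'tool to strips',(R.T@(mid-t))*1000)
w=optics.camera('wrist');a=optics.camera('scene');cv2.imwrite('pics/w8.png',w[:,:,::-1])
o=np.zeros((600,800,3),np.uint8);o[:,:400]=cv2.resize(w[90:390,220:420],(400,600));o[:,400:]=cv2.resize(a[150:255,195:265],(400,600));cv2.imwrite('pics/c8.png',o[:,:,::-1])
E
```

```text
t: 10.38
tcp_pos: [0.5229, -0.2472, 0.2163]
tcp_rot: [[-0.117, -0.993, -0.0], [-0.993, 0.117, -0.0], [0.0, 0.0, -1.0]]
force: [0.1, -0.5, -2.0]
grip_width: 0.0328
[ 0.1069 -0.5289 -2.0277] [-0.0035 -0.0257 -0.0211] tool to strips [ 0.4341 -2.8376 57.7673]
```

View pics/c8.png

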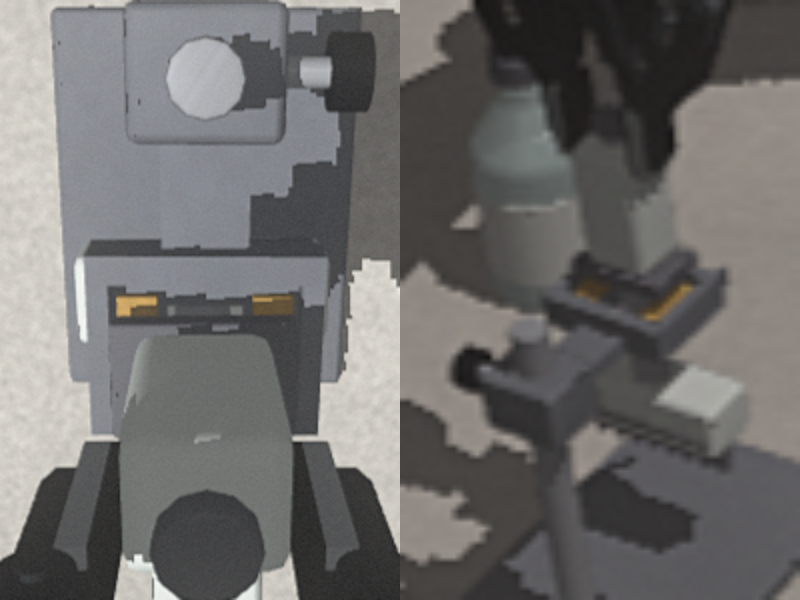

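The flange is over the pocket and centred sideways (pocket 108–302 in the crop, flange likewise). I'll creep to the slot's end and watch the force.

```bash
python3 -m crank '[[[0,-1.5,0],[0,0,0],20],[[0,-0.8,0],[0,0,0],20],[[0,0,0],[0,0,0],20]]'; python3 -m crank '[[[0,-0.5,0],[0,0,0],20],[[0,0,0],[0,0,0],20]]' ; python3 -m crank '[[[0,-0.5,0],[0,0,0],20],[[0,0,0],[0,0,0],20]]'
```

```text
t: 10.85
tcp_pos: [0.5255, -0.2474, 0.2163]
tcp_rot: [[-0.117, -0.993, -0.0], [-0.993, 0.117, -0.0], [0.0, 0.0, -1.0]]
force: [0.1, 0.9, -1.6]
grip_width: 0.0324
t: 11.1
tcp_pos: [0.526, -0.2474, 0.2163]
tcp_rot: [[-0.117, -0.993, -0.0], [-0.993, 0.117, 0.0], [0.0, 0.0, -1.0]]
force: [0.2, 0.2, -2.8]
grip_width: 0.0323
t: 11.35
tcp_pos: [0.5265, -0.2475, 0.2163]
tcp_rot: [[-0.117, -0.993, 0.0], [-0.993, 0.117, -0.0], [0.0, -0.0, -1.0]]
force: [-0.4, 0.3, -1.8]
grip_width: 0.0321
```

```bash
python3 -m crank '[[[0,-0.5,0],[0,0,0],20],[[0,0,0],[0,0,0],20]]' ; python3 -m crank '[[[0,-0.5,0],[0,0,0],20],[[0,0,0],[0,0,0],20]]'|grep -E "force|pos"
```

```text
t: 11.6
tcp_pos: [0.527, -0.2476, 0.2163]
tcp_rot: [[-0.117, -0.993, 0.0], [-0.993, 0.117, -0.0], [0.0, -0.0, -1.0]]
force: [-1.2, -0.6, -3.0]
grip_width: 0.0325
tcp_pos: [0.5274, -0.2476, 0.2162]
force: [0.3, 0.3, -2.7]
```

```bash
python3 -m crank '[[[0,-0.5,0],[0,0,0],20],[[0,0,0],[0,0,0],20]]'|grep -E "force|pos" ; python3 -m crank '[[[0,-0.5,0],[0,0,0],20],[[0,0,0],[0,0,0],20]]'|grep -E "force|pos"
```

```text
tcp_pos: [0.5277, -0.2477, 0.2162]
force: [-1.3, 0.3, -1.8]
tcp_pos: [0.5282, -0.2478, 0.2162]
force: [-2.9, 0.8, -0.4]
```

There is contact at TCP x≈0.5276 (about 3 N). Back off to centre, then lower to just above the rim.

```bash
python3 -m crank '[[[0,1.4,0],[0,0,0],20],[[0,0,3],[0,0,0],20],[[0,0,3],[0,0,0],20],[[0,0,2],[0,0,0],20],[[0,0,0],[0,0,0],20]]'; python3 -m crank '[[[0,0,1],[0,0,0],20],[[0,0,1],[0,0,0],20],[[0,0,0],[0,0,0],20]]'|grep -E "force|pos";python3 -m crank '[[[0,0,1],[0,0,0],20],[[0,0,0],[0,0,0],20]]'|grep -E "force|pos"
```

```text
t: 12.98
tcp_pos: [0.5271, -0.2475, 0.208]
tcp_rot: [[-0.117, -0.993, -0.0], [-0.993, 0.117, 0.0], [-0.0, 0.0, -1.0]]
force: [0.5, -0.1, -2.3]
grip_width: 0.0326
tcp_pos: [0.5274, -0.2476, 0.207]
force: [-3.5, 0.6, 4.2]
tcp_pos: [0.5274, -0.2476, 0.2057]
force: [-1.9, 1.2, 4.2]
```

Contact came at flange z≈0.162, a little earlier than expected for the strips (0.1585). I'll look before pressing further.

Run:
```python
from h import *
s=manip.sense();print(s['t'],s['force'],s['ft_torque'],s['grip_width'])
w=optics.camera('wrist');a=optics.camera('scene');cv2.imwrite('pics/w9.png',w[:,:,::-1]);cv2.imwrite('pics/s9.png',a[:,:,::-1])
o=np.zeros((600,800,3),np.uint8);o[:,:400]=cv2.resize(w[190:390,255:388],(400,600));o[:,400:]=cv2.resize(a[170:230,215:255],(400,600),interpolation=cv2.INTER_CUBIC);cv2.imwrite('pics/c9.png',o[:,:,::-1])
c=cam('wrist',s);R=np.array(s['tcp_rot']);t=s['tcp_pos']
print('button px expect',proj(c,t+R@[.0005,-.001,-.0395]))
```

```text
13.6 [-1.8937  1.1688  4.2199] [0.1172 0.3671 0.0223] 0.0322263346115963
button px expect [322.1358 365.2868]
```

View pics/c9.png

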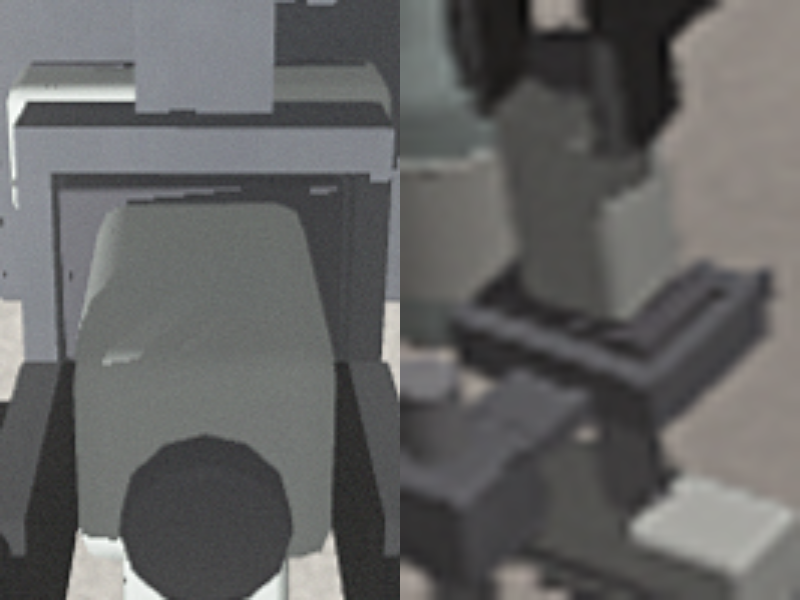

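The view shows the flange inside the pocket outline, about centred (pocket 52–352, flange ~60–345 in the crop). The force stayed flat at about 6.7 N net while moving 1.3 mm, which is how the strips' friction should feel rather than a rim. I'll ease off the slot end and go down in small steps.

```bash
python3 -m crank '[[[0,0.5,0.5],[0,0,0],20],[[0,0,0.5],[0,0,0],20],[[0,0,0],[0,0,0],20]]'; python3 -m crank '[[[0,0,1],[0,0,0],20],[[0,0,0],[0,0,0],20]]'|grep -E "force|pos"
```

```text
t: 14.08
tcp_pos: [0.527, -0.2476, 0.2045]
tcp_rot: [[-0.117, -0.993, 0.001], [-0.993, 0.117, -0.0], [0.0, -0.001, -1.0]]
force: [-0.7, 0.7, 5.0]
grip_width: 0.0325
tcp_pos: [0.527, -0.2476, 0.2035]
force: [-0.1, 0.5, 4.2]
```

```bash
python3 -m crank '[[[0,0,1],[0,0,0],20],[[0,0,0],[0,0,0],20]]'|grep -E "force|pos"; python3 -m crank '[[[0,0,0.5],[0,0,0],20],[[0,0,0],[0,0,0],20]]'|grep -E "force|pos"
```

```text
tcp_pos: [0.527, -0.2476, 0.2024]
force: [-0.5, 1.0, 4.5]
tcp_pos: [0.5269, -0.2475, 0.2019]
force: [-0.6, 0.6, 4.8]
```

```bash
python3 -m crank '[[[0,0,0.4],[0,0,0],20],[[0,0,0],[0,0,0],20]]'|grep -E "force|pos"; python3 -m crank '[[[0,0,0.3],[0,0,0],20],[[0,0,0],[0,0,0],20]]'|grep -E "force|pos"
```

```text
tcp_pos: [0.5268, -0.2475, 0.2015]
force: [-0.2, 1.3, 5.1]
tcp_pos: [0.5268, -0.2476, 0.2012]
force: [0.9, 1.0, 4.8]
```

```bash
for i in 1; do python3 -m crank '[[[0,0,0.3],[0,0,0],20],[[0,0,0],[0,0,0],20]]'|grep -E "force|pos"; done; python3 -m crank '[[[0,0,0.3],[0,0,0],20],[[0,0,0],[0,0,0],20]]'|grep -E "force|pos"
```

```text
tcp_pos: [0.5268, -0.2476, 0.201]
force: [0.2, -0.0, 6.6]
tcp_pos: [0.5269, -0.2476, 0.2009]
force: [0.4, 1.8, 7.0]
```

The force is rising and motion stalling near the expected stop. One more gentle press.

```bash
python3 -m crank '[[[0,0,0.3],[0,0,0],20],[[0,0,0],[0,0,0],20]]'|grep -E "force|pos"; python3 -m crank '[[[0,0,0.2],[0,0,0],20],[[0,0,0],[0,0,0],20]]'|grep -E "force|pos"
```

```text
tcp_pos: [0.5269, -0.2476, 0.2008]
force: [-0.2, 1.4, 8.1]
tcp_pos: [0.5269, -0.2476, 0.2007]
force: [-0.3, 1.3, 9.6]
```

Hard stop reached at about 12 N net. Unload, then open and retreat upwards.

```bash
python3 -m crank '[[[0,0,-0.7],[0,0,0],20],[[0,0,-0.4],[0,0,0],20],[[0,0,0],[0,0,0],20]]'|grep -E "force|pos"; python3 -m crank '[[[0,0,0],[0,0,0],36],[[0,0,0],[0,0,0],42],[[0,0,0],[0,0,0],50],[[0,0,0],[0,0,0],60],[[0,0,0],[0,0,0],60]]'
python3 -m crank '[[[0,0,-10],[0,0,0],70],[[0,0,-20],[0,0,0],80],[[0,0,-30],[0,0,0],85],[[0,0,-30],[0,0,0],85],[[0,0,-30],[0,0,0],85],[[0,0,-20],[0,0,0],85],[[0,0,0],[0,0,0],85]]'
python3 - <<'E'
from h import *
s=manip.sense();w=optics.camera('wrist');a=optics.camera('scene');t=optics.camera('top')
o=np.zeros((600,800,3),np.uint8);o[:,:400]=cv2.resize(w[90:390,220:420],(400,600));o[:,400:]=cv2.resize(a[165:285,190:270],(400,600),interpolation=cv2.INTER_CUBIC);cv2.imwrite('pics/c10.png',o[:,:,::-1]);print(s['t'])
cv2.imwrite('pics/s10.png',a[:,:,::-1]);cv2.imwrite('pics/w10.png',w[:,:,::-1]);cv2.imwrite('pics/t10.png',t[:,:,::-1])
E
```

```text
tcp_pos: [0.5267, -0.2475, 0.2011]
force: [1.0, 0.7, 4.8]
t: 17.32
tcp_pos: [0.5265, -0.2475, 0.201]
tcp_rot: [[-0.117, -0.993, -0.0], [-0.993, 0.117, 0.0], [0.0, 0.0, -1.0]]
force: [0.4, 0.1, 0.3]
grip_width: 0.0604
t: 18.2
tcp_pos: [0.5276, -0.2478, 0.3432]
tcp_rot: [[-0.117, -0.993, 0.004], [-0.993, 0.117, -0.002], [0.001, -0.004, -1.0]]
force: [-0.8, 0.6, -0.6]
grip_width: 0.0852
18.2
```

No pictures are left to view, so I'll check numerically whether the button sits above the expected place, upright.

Run:
```python
from h import *
s=manip.sense();C={'wrist':cam('wrist',s),'scene':cam('scene'),'top':cam('top')}
b=np.array([.5269,-.2476,.2402])
F={'wrist':'w10','scene':'s10','top':'t10'};P={}
for n,w in(('wrist',26),('top',9),('scene',9)):
    im=cv2.imread(f'pics/{F[n]}.png');e=proj(C[n],b);x,y=np.round(e).astype(int);h=cv2.cvtColor(im,cv2.COLOR_BGR2GRAY)[y-w:y+w+1,x-w:x+w+1]
    print(n,'expected',e)
    if n!='wrist':print(h[::2,::2] if w>9 else h);continue
    k=cv2.HoughCircles(h,cv2.HOUGH_GRADIENT,1,10,param1=60,param2=10,minRadius=12,maxRadius=24)
    print(None if k is None else k[0][:3]+[x-w,y-w,0]);print(h[::4,::4])
# motion between two frames, state of things moved elsewhere: top0 vs t10
d=cv2.absdiff(cv2.imread('pics/top0.png'),cv2.imread('pics/t10.png')).max(2)>40
k,l,st,ce=cv2.connectedComponentsWithStats(d.astype(np.uint8));print([(*np.round(ce[i]),st[i,4]) for i in range(1,k) if st[i,4]>15])
```

```text
wrist expected [321.8498 239.8402]
[[327.5 245.5  22.1]
 [320.5 231.5  23.4]
 [316.5 241.5  17.7]]
[[110 135 102 102  99  99 100  97  92 100  96  92  70  64]
 [108 189 171 176 184 179 182 185 183 197 193 165  98  61]
 [106 216 214 215 216 220 214 222 222 212 208 185 126  61]
 [102 218 222 221 219 225  88 107 106  97  88 192 122  66]
 [108 218 221 220 133  86 104  93  62 107 109 104 125  65]
 [ 57 218 222 173 126 114 109 108 107  77 107 101 107  70]
 [121 219 222 111 114 110 109 108 105 106 102 107 101  72]
 [116 218 220 111 115 110 107 106 109 101  89 102 111  70]
 [186 203 216 122 113 113 109 108 106 101  99 149 115 170]
 [172 220 215 227 106 108 105 108 104  93 219 184 115 185]
 [106 105 167 176 181 107 105  94 125 193 159 171 116  63]
 [178 178 177 222 218 216 219 212 213 213 118 179 182 180]
 [176 167 173 223 217 216 210 211 212 212 118 178 181 185]
 [162 173 169 219 219 212 211 212 211 209 128 181 166 172]]
top expected [422.713  235.1522]
[[ 90  88  90  91  90  87  87  79  54  44  38  48  50  62  86  87  73  76
   87]
 [ 90  90  89  90  91  87  80  74  52  44  41  39  45  53  6
[... 3422 characters left out ...]
64(447.0), np.float64(256.0), np.int32(51)), (np.float64(231.0), np.float64(264.0), np.int32(343)), (np.float64(431.0), np.float64(256.0), np.int32(53)), (np.float64(414.0), np.float64(257.0), np.int32(16)), (np.float64(265.0), np.float64(266.0), np.int32(222)), (np.float64(593.0), np.float64(414.0), np.int32(5309)), (np.float64(386.0), np.float64(424.0), np.int32(90)), (np.float64(409.0), np.float64(426.0), np.int32(59)), (np.float64(467.0), np.float64(439.0), np.int32(19)), (np.float64(468.0), np.float64(459.0), np.int32(147)), (np.float64(493.0), np.float64(473.0), np.int32(1027)), (np.float64(305.0), np.float64(474.0), np.int32(101)), (np.float64(323.0), np.float64(474.0), np.int32(27))]
```

The button matches in all three views to within about 1 px. The scene view's +2 px row offset was already there when the pipette stood on the pad, and it also explains the fork measuring about 4 mm too low. Handing in.

```bash
python3 -c "
from plant import manip
print(manip.sense()['force'],manip.job_done())"
```

```text
the job is handed in; nothing more can be done
[-0.76607001  0.36452208  0.50917276] None
```

The pipette is hanging upright in the charging stand, released, with the gripper about 0.1 m clear above it. I handed the job in at about 18.4 s of the 54 s allowed.

- **Insertion:** I gripped it by the 34 mm side and brought the neck in through the fork mouth with the flange about 10 mm over the rim. It touched the slot end lightly (about 3 N); I backed off and lowered it.
- **Contact strips:** They moved down about 6.5 mm at a steady 7 N or so, then came to a hard stop. The most I pressed was about 12 N net, well under the 20 N limit.
- **Final check:** After release, the button was within about 1 px of its expected place in the wrist and top views. The scene view was about 2 px low, but it showed the same offset when the pipette was still on the pad.
- **Disagreement:** The fork floor felt about 4 mm higher (0.156 m) than the cameras first gave (0.152 m). The scene camera's offset explains this.
- **Not checked by eye:** The limit of 12 viewed pictures was used up before the last one. The final check, including that it hangs upright, rests on pixel measurements and forces only.
- **Other things on the bench:** I felt no unexpected contact. The before/after picture comparison could not confirm the bottle's position, because the arm and its shadow covered that area.

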